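Draw the filter from under its flap and hold it to the light panel

ROBOT

A 6-joint arm with a two-finger parallel gripper is mounted at the origin on a cart in front of the work surface, level with it; the furniture and walls round the work are solid. World frame = base frame: x ahead of the robot, y to its left, z up, the work surface at z = 0. Lengths are in m, angles in rad, forces in N, time in s.
With the tool pointing down it reaches from about 0.225 to 0.875 m from the base axis. Payload 3.4 kg.
Tool frame: the origin (TCP) lies midway between the tips of the shut fingers; the grasp point (between the pads) lies 19 mm behind it; z points along the fingers, y is the line along which they close (so a half turn about z gives the same grasp; the last joint's range is limited). The gripper opens to 85 mm and grips with 20 to 120 N. Pads are 22 mm wide; open, the fingers measure 114 mm over their backs; the gripper's body (76 mm by 85 mm) begins 54 mm behind the grasp point. The pads swing forward as they close: fully open they stand 13 mm farther back than shut.
Start: joints at [1.083, 0.276, 1.505, -0, 1.361, -0.121], TCP at [0.206, 0.537, 0.231] pointing down, gripper open.
Joint ranges: [-2.89, 2.89], [-0.75, 2.08], [0.22, 2.7], [-1.18, 4.32], [0.11, 2.71], [-2.7, 2.7]. Speed limits (rad/s): [2.57, 2.57, 3.14, 3.14, 3.14, 3.14].

INTERFACE

Orientations are given as a unit quaternion [w, x, y, z].
In Python, from station import * gives the robot as it stands. Calls block until the motion is done:
- move_ptp(position, orientation): joint-space move of the TCP to a pose.
- move_l(position, orientation=None, max_speed=0.15, max_force=None): straight line of the TCP; orientation=None keeps the orientation; max_speed is the mean speed in m/s. With max_force (N) it stops when the force on the tool has changed by that much, and returns True; else False.
- move_joints(angles): joint-space move.
- ungrasp() and grasp(squeeze=None): open the fingers fully, or close them until they stop; squeeze is the grip in N (None keeps the last).
- pause(seconds).
- inverse_kinematics(position, orientation): joint angles nearest the present ones, or None.
- snapshot(name): name is "scene" or "top" or "wrist"; returns the picture (384x512x3 uint8, red, green, blue); there is no depth.
- camera_info(name): a dict with "fx", "fy", "cx", "cy" (pixels), "eye" and "attitude" of the camera in the world. Camera axes: x right, y down, z forward; pixel columns grow to the right and rows downward; lengths in m; the calibration is good to about 2 mm. A picture is of the moment at which its call begins: read the wrist's pose just before it. camera_info takes no time and is no camera call; for the wrist camera it gives the pose at the moment of the call.
A pose or a line that the arm cannot do raises PlanningError and nothing moves.
- close_job(): hands the job in; it is judged then, once.
Readings, each from a call of its own:
- current_time_s(): time.
- current_qpos(): joint angles.
- current_joint_vel(): joint speeds.
- current_joint_torque(): joint torques, N m.
- current_eef_pos(): TCP position.
- current_ee_rot(): TCP orientation.
- current_ft_force(): force on the tool from outside, world axes, zero at the start.
- current_ft_torque(): the same for the moment, N m.
- current_opening(): opening from 0.0 (shut) to 1.0 (fully open).
- current_grip_force(): force on a finger pad.
Only numpy, scipy, OpenCV 4.12 (cv2) and the standard library are available. Lean on these libraries where they do the work, as an engineer would, in place of code of your own. Each camera call takes 0.05 s, during which the arm holds its last target. There are 200 camera calls.

TASK

Swing the filter unit's top flap right up and back so that it stands open by itself, and draw the filter cassette that is hidden beneath straight up out of its slot by its pull tab. Then carry it to the upright light panel and present it there: upright, centred in front of the pale window with its broad face parallel to it, about 5 cm off, touching the panel with neither filter nor gripper. Finish while still holding it there, quite still, with the flap left open and the other things on the bench left where they are.

Things in the scene. Friction and masses are not known exactly. Their poses are not given: they have to be found in the camera images.
- filter_unit: White open-topped box, fixed; 160 (its x) by 170 mm (y), walls 8 mm, rim 125 mm up. Louvres on its front (-x). Origin: centre of its underside; x points from front to hinge side, z up. Inside, a grey deck 70 mm above the worktop with a slot 95 mm (x) by 14 mm (y), floor at 10 mm, centred at x = -12 mm, y = 0. The well above the deck is 144 (x) by 154 mm (y) clear.
- flap_part (a joint): Angle of the unit's top flap (rad): 0 shut, grows as its front edge swings up and back, 1.57 upright, stop at 1.95. It may start slightly ajar. The hinge is stiff (0.25 N m of friction, flap 0.12 kg): the flap stays where it is left; about 3 N at the handle moves it.
- flap_hinge (a point): Middle of the flap's hinge line, on the unit's rear rim: 79 mm behind the unit's origin (its +x), 125 mm above the worktop. The hinge line runs along the unit's y. The flap, 7 mm thick, reaches 155 mm forward from it.
- flap_handle (a point): Middle of the flap's handle: a round steel bar, 8 mm diameter, along the unit's y, 64 mm clear between its end posts. At 0 it lies 135 mm forward of the hinge line and 35 mm above it, with 23 mm of free space beneath the bar. It turns with the flap: with the flap upright it is behind the flap. The round bar can roll between pads that close across it.
- filter: Filter cassette, loose, about 60 g, on edge in the slot under the flap, 2 mm play each side. Plate 90 (x) by 10 (y) by 70 mm (z), grey frame, white pleats; on its top edge a middle pull tab 36 (x) by 10 mm (y), from 70 to 110 mm height. Origin: centre of its underside, at the start 10 mm above the worktop; z up to the tab, y normal to the broad faces, axes at first as the unit's.
- filter_mid (a point): Centre of the filter's 90 x 70 mm plate, 35 mm above the filter's origin. Axes as the filter's.
- filter_tab (a point): Point to grip in the pull tab, 95 mm above the filter's origin (15 mm below the tab's top), 105 mm above the worktop at the start. Axes as the filter's.
- light_panel: Upright light panel, fixed to the worktop: 150 mm wide (y), 20 mm thick (x), top at 145 mm, on a dark foot 8 mm high which reaches 30 mm in front of the panel's middle plane and 60 mm behind it. Origin: centre of the panel at worktop height, z up; the window faces its -x.
- window (a point): Centre of the panel's pale window (120 x 90 mm), on the front face, 90 mm above the worktop. Axes as the panel's: -x points out of the window towards the viewer.
- petri_0: Bystander, loose: clear round dish, 60 mm across, 15 mm high. Origin: centre of its underside. Leave it alone.
- marker: Bystander, loose: white and black felt pen lying flat, 135 mm long, 16 mm thick. Origin: centre of its underside. Leave it alone.
- tweezers: Bystander, loose: steel tweezers lying flat, 126 mm long, 9 mm high. Origin: centre of its underside. Leave it alone.
- timer: Bystander, loose: white timer, 35x66 mm, 63 mm high. Origin: centre of its underside. Leave it alone.
- jar_3: Bystander, loose: clear capped sample jar, 50 mm across, 57 mm high. Origin: centre of its underside. Leave it alone.
- beaker: Bystander, loose: clear beaker, 52 mm across, 67 mm high. Origin: centre of its underside. Leave it alone.
Not all that is in view belongs to the job. Of the things like the light_panel, leave any that is green; of the rest the larger one is meant.

How it is judged:
On the way, in this order (a step that is already met when the one before it is completed fails the run):
1. the flap has been swung up to at least 1.3 rad while the filter is still in its slot (value of joint flap_part above 1.3 rad and z of filter in the frame of filter_unit below 0.04 m), for 0.2 s.
2. the gripper has drawn the filter right out: its underside is above the unit's rim, the flap still open (height (world z) of filter above 0.128 m and horizontal distance between filter and filter_unit below 0.08 m and contact force between the fingers and filter above 0.5 N and value of joint flap_part above 1.2 rad), for 0.1 s.
At the end, for the whole second after the job is handed in: Filter gripped and still (<20 mm/s), upright within 0.2 rad, plate centre 25 to 90 mm in front of the window and within 25 mm of its centre sideways and in height, broad face parallel to it within 0.2 rad, not touching the panel; flap open beyond 1.2 rad (x of filter_mid in the frame of window between -0.09 and -0.025 m and y of filter_mid in the frame of window between -0.025 and 0.025 m and z of filter_mid in the frame of window between -0.025 and 0.025 m and angle between filter's own z axis and vertical below 0.2 rad and angle between the y axis of filter and the x axis of window, either way round below 0.2 rad and contact force between the fingers and filter above 0.5 N and contact force between filter and light_panel below 0.1 N and height (world z) of filter above 0.02 m and linear speed of filter below 0.02 m/s and value of joint flap_part above 1.2 rad); the arm keeps its last pose, push and grip.
It fails at once if the filter or the robot touches the light panel (contact force between any of filter, the fingers, the arm and light_panel above 1 N).
It fails at once if a bystander is moved by more than 20 mm (distance of any of petri_0, marker, tweezers, timer, jar_3, beaker from where it was at the start of the episode above 0.02 m).
It also fails if it takes over 64 s, if anything falls off the work surface, if the arm or the gripper's body presses on something with over 40 N, if the wrist force passes 120 N, or if a joint passes its speed limit or range.

## Working session

There is one attempt and no reset: what is moved stays moved. The work goes in short steps, each a Python script; the robot and the scene stay as the last script left them, time stands still between calls to the robot, and variables do not carry over. Pictures are saved under pics/ and viewed, at most 10 in all, crops included, and the job is handed in when it is done.

```bash
mkdir -p pics; python3 - <<'E'
from station import *
import cv2,numpy as np
a=snapshot("scene");b=snapshot("top")
cv2.imwrite("pics/s.png",a[:,:,::-1]);cv2.imwrite("pics/t.png",b[:,:,::-1])
for n in("scene","top"):print(camera_info(n))
print(current_ee_rot(),camera_info("wrist"))
E
```

```text
{'fx': 369.5968283204666, 'fy': 369.5968283204666, 'cx': 263.882145794056, 'cy': 184.8614659562542, 'eye': array([ 0.01766824, -0.85270022,  0.60867009]), 'attitude': array([-0.51966965,  0.80583834, -0.24489104,  0.14351448])}
{'fx': 350.9745566952952, 'fy': 350.9745566952952, 'cx': 251.80198398807417, 'cy': 197.00134471671927, 'eye': array([0.4424813 , 0.01073713, 1.25693269]), 'attitude': array([-0.03896838,  0.7133745 , -0.69892899,  0.03281081])}
[-2.62981546e-04  1.82357153e-01  9.83231999e-01 -7.97283080e-04] {'fx': 300.8021964040959, 'fy': 300.8021964040959, 'cx': 255.0092634626538, 'cy': 187.57698683314328, 'eye': array([0.13629472, 0.56384492, 0.37382024]), 'attitude': array([0.12292315, 0.81505548, 0.5600216 , 0.08336835])}
```

View pics/s.png

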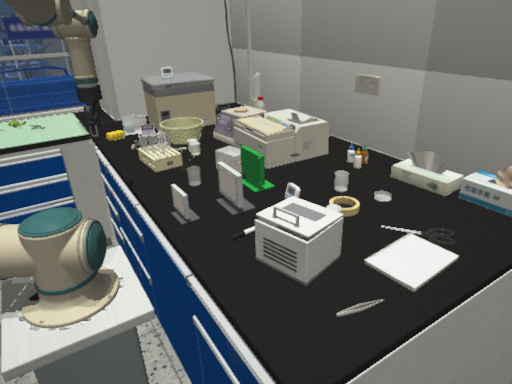

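View pics/t.png

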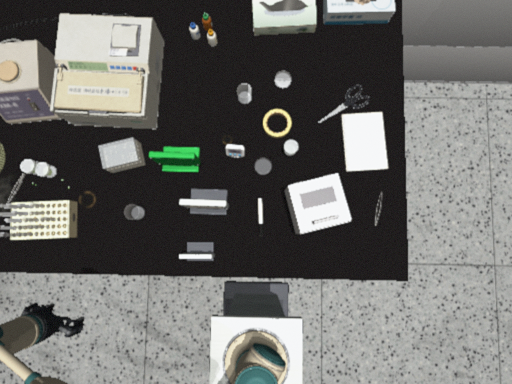

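The candidates for the light panel are the large white one at top (205,202) / scene (232,188), the small white one at top (197,252) / scene (182,203), and the green one at top (178,158). Green is excluded, so the larger white one fits. The filter unit is at top (320,203). I'll confirm both in enlarged crops.

```bash
python3 - <<'E'
import cv2
b=cv2.imread("pics/t.png")[165:265,170:360];cv2.imwrite("pics/tc.png",cv2.resize(b,None,fx=4,fy=4,interpolation=cv2.INTER_CUBIC))
b=cv2.imread("pics/s.png")[140:280,165:355];cv2.imwrite("pics/sc.png",cv2.resize(b,None,fx=4,fy=4,interpolation=cv2.INTER_CUBIC))
E
```

```text
(no output)
```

View pics/tc.png

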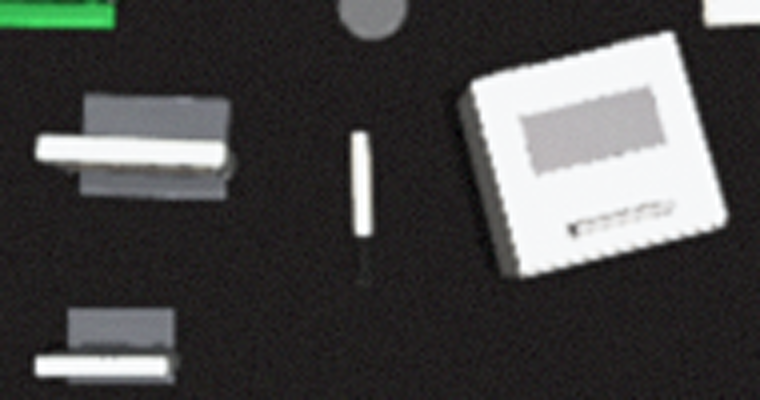

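View pics/sc.png

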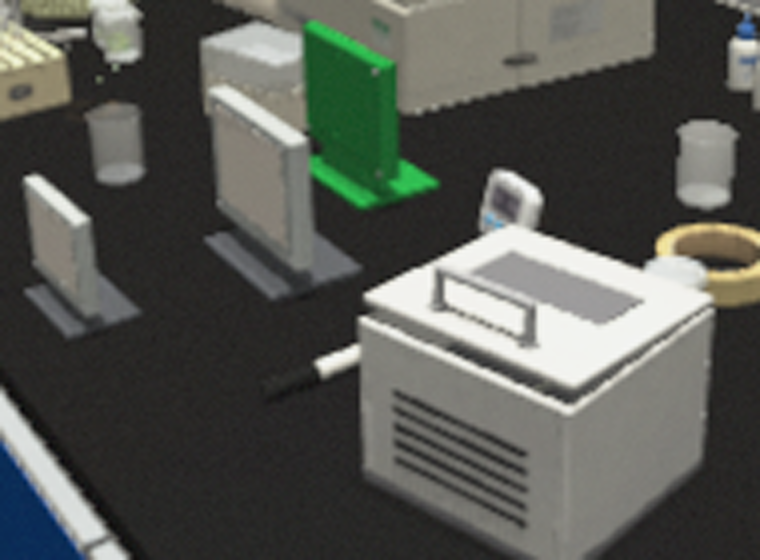

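```bash
cat > h.py <<'E'
import numpy as np
from scipy.spatial.transform import Rotation as R
def rot(q): return R.from_quat(q,scalar_first=True)
def proj(c,P):
    p=rot(c['attitude']).inv().apply(np.atleast_2d(P)-c['eye']); return np.c_[c['fx']*p[:,0]/p[:,2]+c['cx'],c['fy']*p[:,1]/p[:,2]+c['cy']]
def w(p,L): # planar pose x,y,yaw
    return R.from_euler('z',p[2]).apply(np.atleast_2d(L))+[p[0],p[1],0]
def flap(a,d,y,h): # point d forward of hinge, h above, flap angle a; unit frame
    return [.079-d*np.cos(a)+h*np.sin(a),y,.125+d*np.sin(a)+h*np.cos(a)]
E
python3 - <<'E'
from station import *
from h import *
from scipy.optimize import least_squares
S,T=camera_info("scene"),camera_info("top")
s=lambda L:np.array(L)/4+[164.6,139.6]; t=lambda L:np.array(L)/4+[169.6,164.6]
rim=np.array([[-80,85,125],[-80,-85,125],[80,-85,125],[-80,85,0],[80,-85,0]])/1e3
rs=s([[362,320],[570,408],[710,308],[362,476],[700,470]])
def fu(p):
    fl=[flap(p[3],.155,.085,.007),flap(p[3],.155,-.085,.007),flap(p[3],0,.085,.007),flap(p[3],0,-.085,.007)]
    hd=[flap(p[3],.135,.034,.035),flap(p[3],.135,-.034,.035)]
    return np.r_[proj(S,w(p,rim))-rs,proj(T,w(p,fl))-t([[518,278],[728,220],[470,82],[674,32]]),proj(S,w(p,hd))-s([[437,272],[534,315]])].ravel()
r=least_squares(fu,[.43,-.24,.2,.1],loss='soft_l1');print(r.x);print(fu(r.x).reshape(-1,2).round(1))
def fp(p):
    a=np.array([[-10,75,145],[-10,-75,145]])/1e3; 
    return np.r_[proj(T,w(p,a))-t([[37,161],[226,166]]),proj(T,w(p,np.array([[10,75,145],[10,-75,145]])/1e3))-t([[37,135],[226,140]]),proj(S,w(p,a))-s([[210,92],[300,153]])].ravel()
r=least_squares(fp,[.43,.14,0],loss='soft_l1');print(r.x);print(fp(r.x).reshape(-1,2).round(1))
print((t([[155,95],[155,198]])))
for n,p in(("foot",[[.06,0,.008],[-.03,0,.008]]),):print(proj(T,w(r.x,p)))
E
```

```text
[ 0.54038987 -0.19299125  0.26343732  0.03428832]
[[-1.1 -0.1]
 [ 0.2  1.5]
 [ 1.4  0. ]
 [ 0.5  0.5]
 [ 0.8 -0.8]
 [ 0.  -1.2]
 [-0.7  0.4]
 [-0.4  1. ]
 [-0.5  0.9]
 [ 1.2  0.8]
 [-1.5 -1.3]]
[0.53629777 0.1775597  0.00128523]
[[ 0.2 -0.1]
 [ 0.1 -0.4]
 [ 0.5  0.2]
 [ 0.2 -0.2]
 [-0.2 -0.6]
 [-1.5 -2. ]]
[[208.35 188.35]
 [208.35 214.1 ]]
[[208.86927427 188.75322497]
 [208.06224858 213.81761383]]
```

The unit and panel fits agree with the given sizes to within about 1.5 px. The large white panel's window faces -x, towards the robot. The flap is ajar by about 0.03 rad. Next I'll hover over the handle and check from near.

```bash
cat >> h.py <<'E'
def down(yaw,s=1): # tool y along s*(cos yaw,sin yaw), z down
    y=s*np.array([np.cos(yaw),np.sin(yaw),0]);z=np.array([0,0,-1.]);return R.from_matrix(np.c_[np.cross(y,z),y,z]).as_quat(scalar_first=True)
U=[.5404,-.1930,.2634]; PAN=[.5363,.1776,.0013]
E
python3 - <<'E'
from station import *
from h import *
import cv2
b=w(U,flap(.034,.135,0,.035))[0];print(b)
for s in(1,-1):
    for yaw in (U[2],U[2]+np.pi/2): print(s,yaw,inverse_kinematics(b+[0,0,.09],down(yaw,s)))
q=down(U[2],1)
try: move_ptp(b+[0,0,.09],q)
except Exception as e: print(e)
c=camera_info("wrist");im=snapshot("wrist")[:,:,::-1].copy()
for p in proj(c,w(U,[flap(.034,.135,y,.035) for y in(-.036,0,.036)]+[flap(.034,.155,y,.007) for y in(-.085,.085)]))  : cv2.drawMarker(im,tuple(p.round().astype(int).tolist()),(0,0,255),0,8)
cv2.imwrite("pics/w1.png",im);print(current_time_s(),current_eef_pos())
E
```

```text
[ 0.48755549 -0.20725034  0.16456889]
1 0.2634 [-5.33315094e-01  1.94912071e-01  1.55760488e+00 -4.44089210e-16
  1.38907570e+00 -7.96715094e-01]
1 1.8341963267948966 [-5.33315094e-01  1.94912071e-01  1.55760488e+00 -4.44089210e-16
  1.38907570e+00 -2.36751142e+00]
-1 0.2634 [-5.33315094e-01  1.94912071e-01  1.55760488e+00 -4.44089210e-16
  1.38907570e+00  2.34487756e+00]
-1 1.8341963267948966 [-5.33315094e-01  1.94912071e-01  1.55760488e+00 -4.44089210e-16
  1.38907570e+00  7.74081233e-01]
2.95 [ 0.48782081 -0.20651855  0.25455571]
```

View pics/w1.png

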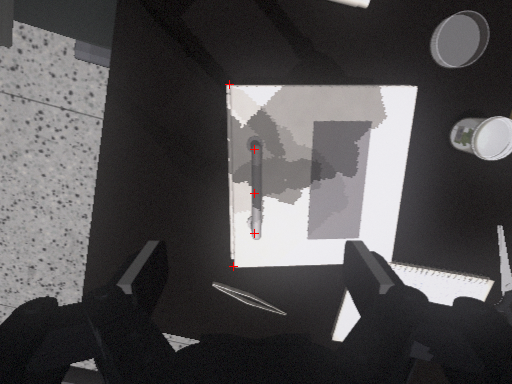

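Markers land on the flap's corners (229,86) and (234,266). The real bar runs (255,145)–(258,237), about 2 px (≈2 mm) rearward of my estimate. I'll correct for that, grip and swing.

```bash
python3 - <<'E'
from station import *
from h import *
U2=w(U,[.0018,0,0])[0]; U2=[U2[0],U2[1],U[2]]
q=down(U[2]);a0=.034;g=np.array([0,0,-.014])
B=lambda a:w(U2,flap(a,.135,0,.035))[0]+g
print(move_l(B(a0),q,max_force=15),current_eef_pos()-B(a0))
f0=current_ft_force();grasp(30);print("grip",current_opening(),current_ft_force()-f0)
f0=current_ft_force()
for a in np.arange(.15,1.71,.155):
    move_l(B(a),q,max_speed=.12)
    f=current_ft_force()-f0;print(round(a,2),f.round(1),round(current_opening(),3),current_grip_force())
    if np.linalg.norm(f)>35: print("stop");break
print(current_time_s())
import cv2
cv2.imwrite("pics/s2.png",cv2.resize(snapshot("scene")[60:300,160:420,::-1],None,fx=2.4,fy=2.4))
E
```

```text
False [ 0.00067838 -0.00027374  0.00071494]
grip 0.08174373069485735 [-1.02875611 -1.3491241   1.65535775]
0.15 [-0.5  0.1 -1.1] 0.076 29.591292142868042
0.3 [-0.2 -0.7 -0.6] 0.082 29.517241716384888
0.46 [ 0.3 -0.4  0.3] 0.08 29.50942486524582
0.62 [-0.3  0.9  1.2] 0.077 29.539370834827423
0.77 [-1.   0.1  3. ] 0.078 29.616917967796326
0.92 [-1.8  0.5  4.1] 0.075 29.647755324840546
1.08 [0.4 1.1 3.4] 0.075 29.955198168754578
1.23 [1.9 1.  2.9] 0.076 29.841192662715912
1.39 [2.1 0.  0.2] 0.079 29.99186486005783
1.54 [ 2.   0.7 -0.6] 0.08 29.816414415836334
1.7 [ 2.8  0.5 -1.6] 0.078 29.662465453147888
8.1
```

View pics/s2.png

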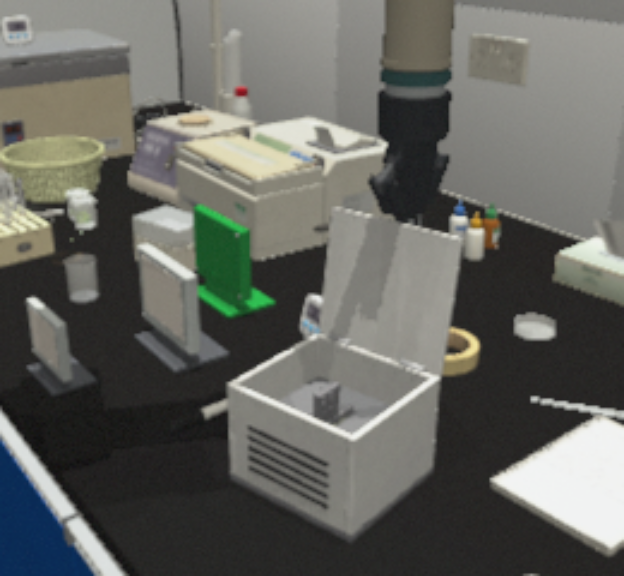

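The flap stands at about 1.7 rad with a clean grip. The filter tab is visible in the open well at about (325,400) in the crop. I'll go slightly further, release, retreat and look from above the tab.

```bash
python3 - <<'E'
from station import *
from h import *
import cv2
U2=w(U,[.0018,0,0])[0]; U2=[U2[0],U2[1],U[2]]
q=down(U[2]);g=np.array([0,0,-.014])
B=w(U2,flap(1.82,.135,0,.035))[0]+g
move_l(B,q,max_speed=.1);ungrasp();print(current_ft_force())
move_l(B+[0,0,.11],q);print(current_ft_force(),current_time_s())
t=w(U2,[-.012,0,0])[0]
qs=[(down(U[2]+np.pi/2,s),s) for s in(1,-1)]
q2=min(qs,key=lambda k:abs(inverse_kinematics(t+[0,0,.28],k[0])[5]) )
print(q2[1])
m=w(U2,[-.07,0,.355])[0]
move_ptp(m,q2[0]);move_ptp(t+[-.02,0,.25],q2[0])
c=camera_info("wrist");im=snapshot("wrist")[:,:,::-1].copy()
for p in proj(c,w(U2,[[-.03,-.005,.12],[.006,-.005,.12],[.006,.005,.12],[-.03,.005,.12],[-.08,.085,.125],[-.08,-.085,.125]])): cv2.circle(im,tuple(p.round().astype(int).tolist()),1,(0,0,255),-1)
cv2.imwrite("pics/w2.png",cv2.resize(im,None,fx=1.5,fy=1.5))
cv2.imwrite("pics/s3.png",cv2.resize(snapshot("scene")[100:290,160:420,::-1],None,fx=2.4,fy=2.4))
print(current_time_s(),current_eef_pos())
E
```

```text
[ 1.62690995  0.17494952 -0.21477275]
[-1.2848901  -0.21158616 -0.55213977] 10.0917
-1
11.9333 [ 0.51173727 -0.19651266  0.25216976]
```

View pics/w2.png

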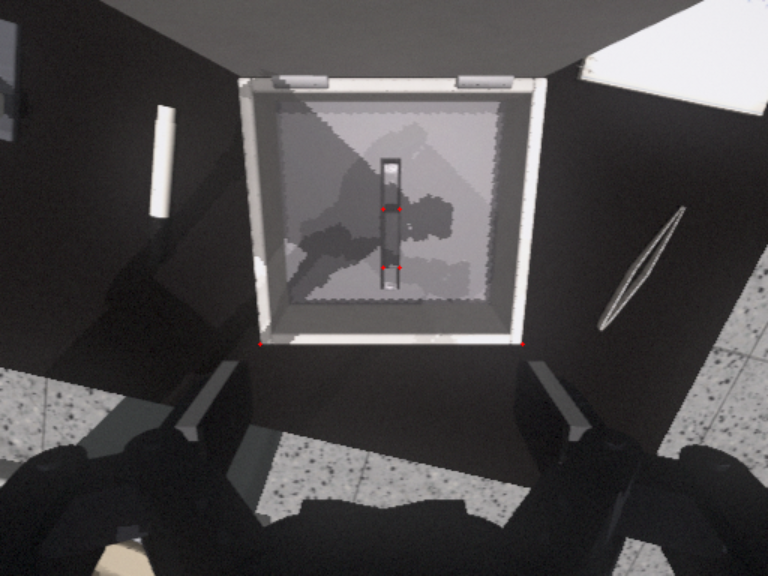

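View pics/s3.png

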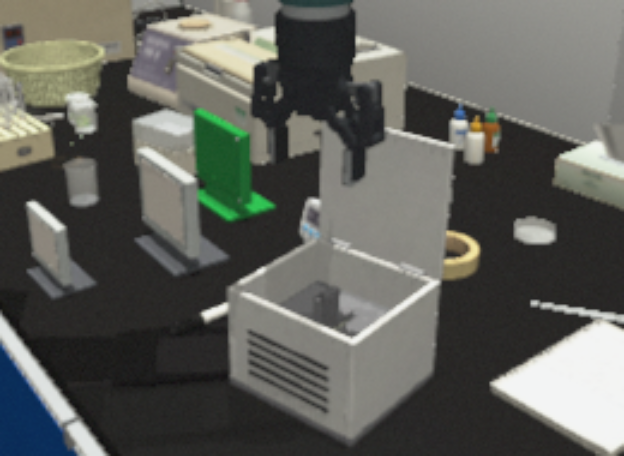

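The predicted tab corners coincide with the real tab at (382–400, 209–268), and the rim corners match too. The flap stands open by itself. I'll check its angle numerically, then grip the tab and draw it up.

```bash
python3 - <<'E'
from station import *
from h import *
import cv2
U2=w(U,[.0018,0,0])[0]; U2=[U2[0],U2[1],U[2]]
S=camera_info("scene");p=np.array([160+453/2.4,100+148/2.4])
aa=np.arange(1,1.95,.01);e=[np.linalg.norm(proj(S,w(U2,flap(a,.155,-.085,.0)))[0]-p) for a in aa];a=aa[np.argmin(e)];print("flap",a,min(e))
assert a>1.35
t=w(U2,[-.012,0,0])[0];q=down(U[2]+np.pi/2,-1)
move_l(t+[0,0,.20],q)
print(move_l(t+[0,0,.086],q,max_speed=.1,max_force=12),current_eef_pos())
grasp(40);print(current_opening(),current_grip_force(),current_ft_force())
print(move_l(t+[0,0,.276],q,max_speed=.08,max_force=20),current_eef_pos(),current_opening(),current_grip_force(),current_ft_force(),current_time_s())
cv2.imwrite("pics/s4.png",cv2.resize(snapshot("scene")[60:290,160:420,::-1],None,fx=2.4,fy=2.4))
# plan for the panel
n=w(PAN,[-.062,0,0])[0]
for s in(1,-1): print(s,inverse_kinematics(n+[0,0,.276],down(PAN[2],s)),inverse_kinematics(n+[0,0,.131],down(PAN[2],s)))
print(current_qpos())
E
```

```text
flap 1.5800000000000005 0.9761355634617512
False [ 0.53107691 -0.19593727  0.08668597]
0.11123559468530787 40.67853927612305 [-0.35190898 -0.18828602  1.68100453]
False [ 0.53041172 -0.19558149  0.27566674] 0.10960934730919462 40.54441452026367 [ 0.42757101 -0.35397478 -0.74154969] 16.9333
1 [ 2.20666641e-01  1.48624659e-01  1.56336469e+00 -4.44089210e-16
  1.42960330e+00  2.19366641e-01] [ 2.20666641e-01  2.53731154e-01  1.80521626e+00 -4.44089210e-16
  1.08264524e+00  2.19366641e-01]
-1 None None
[-4.76337207e-01  2.40324179e-01  1.44519801e+00  1.52385919e-05
  1.45666403e+00  8.31049563e-01]
```

View pics/s4.png

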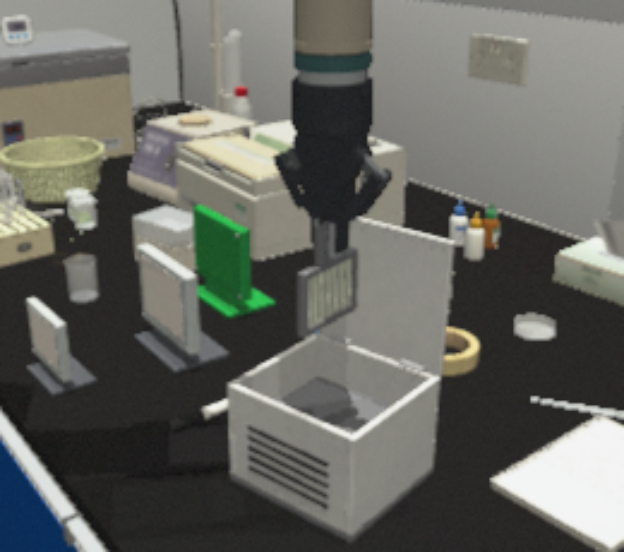

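The filter is fully drawn, upright in the grip, with the flap at about 1.58 rad. Next I'll carry it to the panel.

```bash
python3 - <<'E'
from station import *
from h import *
import cv2
q=down(PAN[2],1);n=w(PAN,[-.065,0,0])[0]
c=current_eef_pos()
move_l([c[0]-.08,c[1]+.06,.29],max_speed=.15)
move_ptp(n+[-.03,0,.285],q)
move_l(n+[0,0,.276],q,max_speed=.1)
print(move_l(n+[0,0,.131],q,max_speed=.08,max_force=8),current_eef_pos(),n,current_grip_force(),current_opening(),current_ft_force(),current_time_s())
a=cv2.resize(snapshot("scene")[130:240,160:290,::-1],None,fx=5,fy=5)[:, :400*2]
b=cv2.resize(snapshot("top")[170:260,150:280,::-1],None,fx=3,fy=3)
S=camera_info("scene")
f=n+[0,0,-.131+.15-.095]
cn=[n+[0,dy,.055+z] for dy in(-.045,.045) for z in(0,.07)]
for p in proj(S,cn): cv2.circle(a,tuple(((p-[160,130])*5+2).round().astype(int).tolist()),3,(0,0,255),-1)
for p in proj(S,w(PAN,[[-.01,y,z] for y in(-.06,.06) for z in(.045,.135)])): cv2.circle(a,tuple(((p-[160,130])*5+2).round().astype(int).tolist()),3,(255,0,0),-1)
cv2.imwrite("pics/f.png",a)
E
```

```text
False [0.47162083 0.17757354 0.13142475] [0.47130005 0.1775155  0.        ] 40.44038414955139 0.11254114872923901 [ 0.46139745 -0.62164227 -0.60007534] 21.4333
```

View pics/f.png

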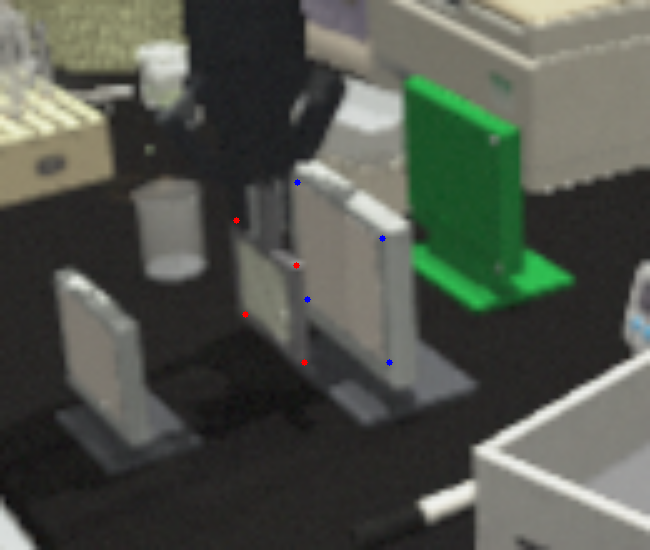

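The filter is upright and centred in front of the window. Its corners match the red predictions, and there is a clear gap to the panel.

```bash
python3 -c "
from station import *
pause(0.8);print(abs(current_joint_vel()).max(),current_grip_force());print(close_job())"
```

```text
0.0017239151160459319 40.44104218482971
the job is handed in; nothing more can be done
None
```

The job is handed in at about 22 s of the 64 s allowed: the flap was left standing open at about 1.58 rad, and the filter is held still and upright, centred about 5 cm in front of the larger white panel's window. The judge returned no verdict, and I did not re-measure the bystanders at the end.

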